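# Put the washed burner parts back on the hob

### The arm

A 7-joint arm with a two-finger parallel gripper is mounted at the origin on a cart in front of the work surface, level with it; the furniture and walls round the work are solid. World frame = base frame: x ahead of the robot, y to its left, z up, the work surface at z = 0. Lengths are in m, angles in degrees, forces in N, time in s.
With the tool pointing down it reaches from about 0.425 to 0.875 m from the base axis. Payload 4.7 kg.
Tool frame: the origin (TCP) lies between the finger pads; the fingertips stand env.tip_reach ahead of it and the grasp point (between the pads) lies 2 mm behind it (env.tip_reach is the distance from the TCP to the fingertips, in m); z points along the fingers, y is the line along which they close (so a half turn about z gives the same grasp; the last joint's range is limited). The gripper opens to 87 mm and grips with 3 to 60 N. Pads are 19 mm wide; open, the fingers measure 117 mm over their backs; the gripper's body (75 mm by 190 mm) begins 51 mm behind the grasp point.
Start: joints at [73.631, 18.392, -4.016, 83.108, 1.295, 78.541, -3.26], TCP at [0.192, -0.621, 0.24] pointing down, gripper open.
Joint ranges: [-163.93, 163.93], [-17.29, 119.83], [-79.2, 71.16], [3.27, 140.29], [-89.18, 269.18], [5.43, 117.66], [-154.24, 154.24]. Speed limits (degrees/s): [147.25, 147.25, 180, 180, 180, 180, 180].

### API

Orientations are given as [roll, pitch, yaw] about the fixed x, y, z axes, in that order (R = Rz(yaw) Ry(pitch) Rx(roll)).
In Python, from cell import env, read_camera gives the robot as it stands. The module is installed in compiled form; this text tells all that it offers.
- The arm moves only by the shell command python3 -m handwheel 'ROWS' [FORCE]. ROWS is rows parted by semicolons, their numbers by spaces, 1 to 8 of them, each of 5 numbers: dx, dy, dz in m, then a turn about the tool's z in degrees, then the finger opening in m; each row is the pose to reach, as a shift and turn from the pose commanded when the command began, along the tool's axes at that moment; what a row does not reach only later rows make up. A row lasts 1/12 s, in which the tool goes at most 0.0417 m and 7.16 degrees, less where a joint would pass 70% of its speed; a pose out of reach is approached as far as the arm can. The fingers move at their own pace and stop on an object; FORCE is the grip in N (left out, the last holds). Time passes only in rows, so rows that do not move let the fingers close. It prints the time, the measured TCP pose, the force, the opening and the grip force at its end.
- env.get_obs(): the state, without advancing time (a new reading comes with each control period).
- read_camera(name): name is "side" or "top" or "wrist"; returns a dict with "color" (480x640x3 uint8, blue, green, red), "fx", "fy", "cx", "cy" (pixels), "world_from_camera" (4x4, takes a point from camera to world coordinates). Camera axes: x right, y down, z forward; pixel columns grow to the right and rows downward; lengths in m; the calibration is good to about 2 mm. A picture is of the moment at which its call begins. There is no depth.
- env.sign_off(): hands the job in; it is judged then, once.
The state is a dict: "time_s": time; "qpos": joint angles; "joint_velocities": joint speeds; "effort": joint torques, N m; "tool_pos": TCP position; "tool_rot": TCP orientation; "force": force on the tool from outside, world axes, zero at the start; "wrist_torque": the same for the moment, N m; "grip_width": finger opening in m; "grasp_force": force on a finger pad.
Only numpy, scipy, OpenCV 4.12 (cv2) and the standard library are available. Lean on these libraries where they do the work, as an engineer would, in place of code of your own. Each camera call takes 0.05 s, during which the arm holds its last target. There are 200 camera calls.

### The job

The burner parts of the two-burner table hob have been washed and left in one stack. Take the stack apart and put each burner together again on its own seat: the aluminium crown first, then the black cap of the same size on top of it, both seated fully home and level so that the flame burns evenly. Set the parts down rather than drop them, and leave the egg timer and the shaker where they stand.

Things in the scene. Friction and masses are not known exactly. Their poses are not given: they have to be found in the camera images.
- crown_small: Round about its z axis (up). Small burner crown: bare aluminium ring with dark flame ports round it, outside diameter 42 mm, bore 26 mm right through, 18 mm high. At the start it lies on top of the stack, on cap_small. Origin: centre of its underside.
- cap_small: Round about its z axis (up). Small burner cap: black disc, diameter 50 mm, 12 mm thick, flat on top; under it a boss 5 mm deep (diameter 23 mm tapering to 16 mm) that drops into the crown's bore. At the start it lies second from the top, on crown_large. Origin: centre of the disc's underside (not the boss); seated, 18 mm above the origin of crown_small.
- crown_large: Round about its z axis (up). Large burner crown: bare aluminium ring with dark flame ports round it, outside diameter 62 mm, bore 40 mm right through, 18 mm high. At the start it lies third from the top, on cap_large. Origin: centre of its underside.
- cap_large: Round about its z axis (up). Large burner cap: black disc, diameter 68 mm, 12 mm thick, flat on top; under it a boss 5 mm deep (diameter 37 mm tapering to 30 mm) that drops into the crown's bore. At the start it stands on its boss at the bottom of the stack, the disc 5 mm above the worktop. Origin: centre of the disc's underside (not the boss); seated, 18 mm above the origin of crown_large.
- burner_small: Seat of the small burner, fixed on the hob: round black flange 62 mm in diameter, 8 mm high, with a tapered aluminium spigot standing on it (8 mm high, diameter 23 mm at the foot, 14 mm at the top). Two 3 mm electrode stubs on the flange. Origin: centre of the flange's top face, where the crown's underside rests, 76 mm above the worktop; z up.
- burner_large: Seat of the large burner, fixed on the hob: round black flange 84 mm in diameter, 8 mm high, with a tapered aluminium spigot standing on it (8 mm high, diameter 37 mm at the foot, 28 mm at the top). Two 3 mm electrode stubs on the flange. Origin: centre of the flange's top face, where the crown's underside rests, 76 mm above the worktop; z up.
- hob: Two-burner table hob, fixed: steel top on a black case, 282 x 472 mm, its top 68 mm above the worktop (rim 71 mm), two black knobs on its front. Its two seats stand 214 mm apart along its long side, in either order. Origin: centre of its underside, on the worktop; x points to its back, y along its long side.
- egg_timer: Bystander: red and white wind-up egg timer, diameter 65 mm, 52 mm high, loose on the worktop. Origin: centre of its underside.
- shaker: Bystander: glass shaker with a grey top, diameter 44 mm, 90 mm high, loose on the worktop. Origin: centre of its underside.
Mind the look-alikes: they are no part of the job. Leave any yellow look-alike of the crown_large alone.

How it is judged (in metres and radians):
At the end, for the whole second after the job is handed in: Each crown sits on the seat of its own size and each cap on its own crown: within 4 mm of the axis sideways, down to within 2.5 mm of fully seated, tilted less than 0.06 rad, released and at rest; the egg timer and the shaker within 30 mm of where they stood (horizontal distance between crown_small and burner_small below 0.004 m and z of crown_small in the frame of burner_small between -0.003 and 0.0025 m and angle between each of crown_small, cap_small, crown_large, cap_large's own z axis and vertical below 0.06 rad and horizontal distance between cap_small and crown_small below 0.004 m and z of cap_small in the frame of crown_small between 0.015 and 0.0205 m and horizontal distance between crown_large and burner_large below 0.004 m and z of crown_large in the frame of burner_large between -0.003 and 0.0025 m and horizontal distance between cap_large and crown_large below 0.004 m and z of cap_large in the frame of crown_large between 0.015 and 0.0205 m and linear speed of each of crown_small, cap_small, crown_large, cap_large below 0.02 m/s and distance of each of egg_timer, shaker from where it was at the start of the episode below 0.03 m); the robot touches nothing.
It fails at once if a burner part is dropped from more than about 25 mm (falls free at more than 0.7 m/s) ((linear speed of crown_small above 0.7 m/s and contact force between the fingers and crown_small below 0.05 N) or (linear speed of cap_small above 0.7 m/s and contact force between the fingers and cap_small below 0.05 N) or (linear speed of crown_large above 0.7 m/s and contact force between the fingers and crown_large below 0.05 N) or (linear speed of cap_large above 0.7 m/s and contact force between the fingers and cap_large below 0.05 N)).
It fails at once if the egg timer or the shaker is pushed more than 30 mm away or knocked over (distance of any of egg_timer, shaker from where it was at the start of the episode above 0.03 m or angle between any of egg_timer, shaker's own z axis and vertical above 0.5 rad).
It also fails if it takes over 112 s, if anything falls off the work surface, if the arm or the gripper's body presses on something with over 40 N, if the wrist force passes 120 N, or if a joint passes its speed limit or range.

## Working session

There is one attempt and no reset: what is moved stays moved. The work goes in short steps, Python scripts to look and compute and a shell command to move; the robot and the scene stay as the last step left them, time stands still between calls to the robot, and variables do not carry over. Pictures are saved under pics/ and viewed, at most 14 in all, crops included, and the job is handed in when it is done.

```bash
mkdir -p pics
cat > h.py <<'E'
from cell import env, read_camera
import cv2, numpy as np
def ray(c,u,v,z):
    T=np.array(c["world_from_camera"]); d=T[:3,:3]@np.array([(u-c["cx"])/c["fx"],(v-c["cy"])/c["fy"],1]); o=T[:3,3]
    return o+d*(z-o[2])/d[2]
def proj(c,p):
    T=np.linalg.inv(np.array(c["world_from_camera"])); q=T[:3,:3]@np.array(p)+T[:3,3]
    return c["cx"]+c["fx"]*q[0]/q[2], c["cy"]+c["fy"]*q[1]/q[2]
E
python3 - <<'E'
from h import *
for n in("top","side","wrist"):
    c=read_camera(n); cv2.imwrite(f"pics/{n}0.png",c["color"]); print(n,c["fx"],c["cx"],c["cy"],np.round(c["world_from_camera"],3).tolist())
o=env.get_obs(); print(o["tool_pos"],o["tool_rot"],o["time_s"],o["grip_width"],env.tip_reach)
E
```

```text
top 478.4884011046181 323.0849605804343 236.9471550420227 [[-0.008, -0.996, 0.088, 0.485], [-1.0, 0.008, 0.001, -0.059], [-0.001, -0.088, -0.996, 1.305], [0.0, 0.0, 0.0, 1.0]]
side 533.4970874631277 324.3697810219485 229.66891570485404 [[1.0, 0.017, 0.018, 0.567], [-0.005, -0.579, 0.815, -1.04], [0.024, -0.815, -0.579, 0.773], [0.0, 0.0, 0.0, 1.0]]
wrist 380.29334496645714 328.67248804347025 239.37166593624914 [[0.295, -0.918, -0.266, 0.266], [-0.956, -0.283, -0.081, -0.6], [-0.001, 0.278, -0.961, 0.385], [0.0, 0.0, 0.0, 1.0]]
[ 0.19179081 -0.62064244  0.23872561] [-1.79916189e+02  4.65889804e-03  1.71757997e+01] 0.15 0.08684967554477434 0.017
```

View pics/top0.png

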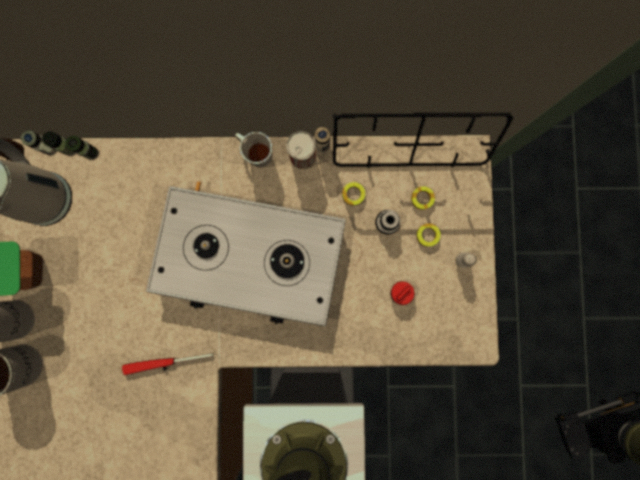

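View pics/side0.png

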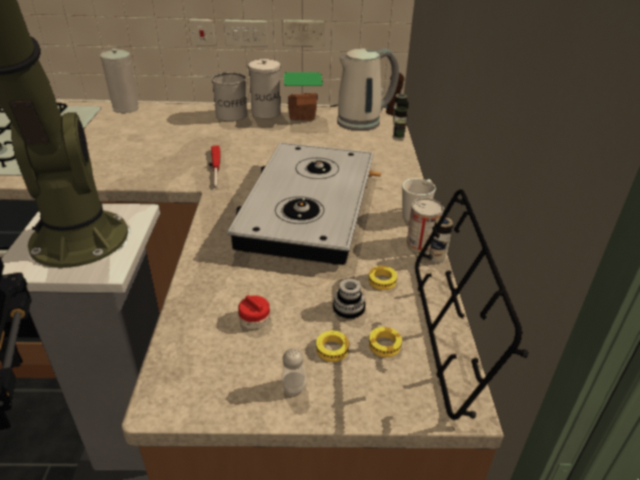

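Run:
```python
from h import *
t=cv2.imread("pics/top0.png"); s=cv2.imread("pics/side0.png")
def cr(i,u,v,w,k): return cv2.resize(i[v-w:v+w,u-w:u+w],None,fx=k,fy=k,interpolation=cv2.INTER_CUBIC)
A=cv2.resize(cr(t,388,221,24,8),(390,300)) if 0 else cv2.resize(cr(t,388,221,24,8),(300,300)); B=cv2.resize(cr(s,349,297,30,8),(300,300))
C=cv2.resize(cr(t,287,261,32,8),(300,300)); D=cv2.resize(cr(t,205,246,32,8),(300,300))
cv2.imwrite("pics/crops0.png",np.vstack([np.hstack([A,B]),np.hstack([C,D])]))
c=read_camera("top"); d=read_camera("side")
for n,p,q,z in(("stack",(389,219),(349,287),.065),("large",(287,261),(302,206),.084),("small",(205,246),(319,167),.084),("timer",(402,293),(254,305),.05),("shaker",(468,259),(293,356),.09)):
    print(n,ray(c,*p,z).round(4),ray(d,*q,z).round(4))
```

```text
stack [ 0.6402 -0.2304  0.065 ] [ 0.6373 -0.2392  0.065 ]
large [0.532  0.0345 0.084 ] [0.536  0.0256 0.084 ]
small [0.572  0.2442 0.084 ] [0.5758 0.2188 0.084 ]
timer [ 0.4477 -0.2625  0.05  ] [ 0.4515 -0.2789  0.05  ]
shaker [ 0.5333 -0.4253  0.09  ] [ 0.5346 -0.4411  0.09  ]
```

View pics/crops0.png

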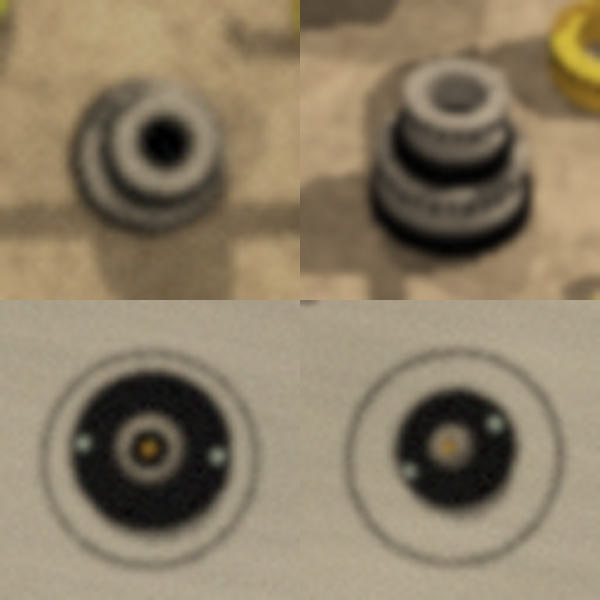

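The stack is the group at top (388,221) / side (349,297): grey ring, black disc, grey ring, black disc. The yellow rings at top (354,194), (423,198) and (428,236) are look-alikes, because the real crowns are bare aluminium. The crop confirms this, and it shows the larger flange at top (287,261), the smaller at (205,246), and the stub directions. Next I'll locate the overhanging rack and refine the positions.

```bash
cat >> h.py <<'E'
def tri(c,p,d,q):
    A=[];b=[]
    for k,(u,v) in((c,p),(d,q)):
        T=np.array(k["world_from_camera"]); r=T[:3,:3]@np.array([(u-k["cx"])/k["fx"],(v-k["cy"])/k["fy"],1]); r/=np.linalg.norm(r)
        P=np.eye(3)-np.outer(r,r); A.append(P); b.append(P@T[:3,3])
    return np.linalg.lstsq(np.vstack(A),np.hstack(b),rcond=None)[0]
from scipy.spatial.transform import Rotation as Ro
def go(x,y,z,yaw):
    o=env.get_obs(); R=Ro.from_euler("xyz",o["tool_rot"],degrees=True).as_matrix()
    d=R.T@(np.array([x,y,z])-o["tool_pos"])
    t=(yaw-o["tool_rot"][2]+90)%180-90
    print("shift",d.round(4),"rows",np.ceil(np.linalg.norm(d)/.0417),"turn(yaw)",round(t,2),"-> tool z turn",round(-t,2),"rows",np.ceil(abs(t)/7.16),"q7",round(o["qpos"][6],1))
E
python3 - <<'E'
from h import *
c=read_camera("top"); d=read_camera("side")
for p,q in(((335,116),(460,192)),((511,115),(522,335)),((334,165),(415,262)),((488,165),(450,412))): print("rack",tri(c,p,d,q).round(3))
g=cv2.cvtColor(c["color"],cv2.COLOR_BGR2GRAY)
for n,(u,v),w,z in(("large",(287,261),20,.076),("small",(205,246),16,.076)):
    m=((g[v-w:v+w,u-w:u+w]<75)*255).astype(np.uint8)
    k,_=cv2.findContours(m,cv2.RETR_EXTERNAL,2); k=max(k,key=cv2.contourArea); (x,y),r=cv2.minEnclosingCircle(cv2.convexHull(k)); M=cv2.moments(cv2.convexHull(k))
    cx,cy=M["m10"]/M["m00"]+u-w,M["m01"]/M["m00"]+v-w
    print(n,cx,cy,r,ray(c,cx,cy,z).round(4))
go(.62,-.235,.24,0)
E
```

```text
rack [ 0.87  -0.089  0.2  ]
rack [ 0.867 -0.502  0.21 ]
rack [ 0.798 -0.09   0.012]
rack [ 0.791 -0.505  0.033]
large 286.9261822376009 260.93252595155707 17.06561279296875 [0.5325 0.0353 0.076 ]
small 205.9 245.47543859649124 12.659089088439941 [0.5739 0.2439 0.076 ]
shift [ 0.523  -0.2423 -0.0006] rows 14.0 turn(yaw) -17.18 -> tool z turn 17.18 rows 3.0 q7 -3.3
```

```bash
python3 -m handwheel '0.26 -0.121 0 -30 0.087;0.26 -0.121 0 -30 0.087;0.26 -0.121 0 -30 0.087;0.26 -0.121 0 -30 0.087;0.26 -0.121 0 -30 0.087;0.26 -0.121 0 -30 0.087;0.26 -0.121 0 -30 0.087;0.26 -0.121 0 -30 0.087' 25
python3 -c "from h import *; go(.63,-.236,.24,84)"
```

```text
time_s: 1.02
tool_pos: [0.4127, -0.4204, 0.2401]
tool_rot: [179.9, -0.3, 48.0]
force: [1.5, 0.9, -0.4]
grip_width: 0.087
grasp_force: 0.0
shift [0.2825 0.0379 0.0018] rows 7.0 turn(yaw) 36.05 -> tool z turn -36.05 rows 6.0 q7 -1.7
```

```bash
python3 -m handwheel '0.283 0.038 0 -36 0.087;0.283 0.038 0 -36 0.087;0.283 0.038 0 -36 0.087;0.283 0.038 0 -36 0.087;0.283 0.038 0 -36 0.087;0.283 0.038 0 -36 0.087;0.283 0.038 0 -36 0.087;0.283 0.038 0 -36 0.087'
python3 -m handwheel '0 0 0 0 0.087;0 0 0 0 0.087;0 0 0 0 0.087'
cat >> h.py <<'E'
def look(name):
    c=read_camera("wrist"); cv2.imwrite(f"pics/{name}.png",c["color"]); np.savez(f"{name}.npz",**c); return c
E
python3 -c "
from h import *; c=look('w1')
for z in (.065,.084): print(proj(c,(.64,-.235,z)))"
```

```text
time_s: 1.68
tool_pos: [0.6302, -0.2375, 0.2391]
tool_rot: [179.8, -0.4, 83.8]
force: [-0.1, 1.6, 0.5]
grip_width: 0.0869
grasp_force: 0.0
time_s: 1.93
tool_pos: [0.6237, -0.249, 0.2394]
tool_rot: [-180.0, 0.1, 83.0]
force: [-0.2, 0.5, -0.1]
grip_width: 0.087
grasp_force: 0.0
(np.float64(344.3924065942619), np.float64(200.5579477680571))
(np.float64(345.31732510572215), np.float64(204.8471010309347))
```

View pics/w1.png

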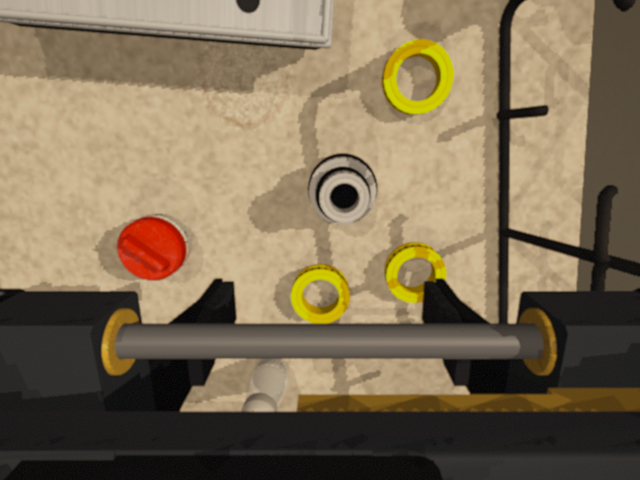

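```bash
cat > ring.py <<'E'
from h import *
def edge(c,u,v,r0,r1,s,z=None):
    """radial strongest edge (s=+1 dark->bright outwards) around u,v; ellipse fit centre"""
    g=cv2.GaussianBlur(cv2.cvtColor(c["color"],cv2.COLOR_BGR2GRAY),(0,0),1).astype(np.float32)
    P=[]; r=np.arange(r0,r1,.25)
    for a in np.linspace(0,2*np.pi,90,endpoint=False):
        x=(u+r*np.cos(a)).astype(np.float32);y=(v+r*np.sin(a)).astype(np.float32)
        p=cv2.remap(g,x[None],y[None],1)[0]; k=np.argmax(s*np.gradient(p)); P.append((x[k],y[k]))
    P=np.array(P,np.float32)
    for _ in range(3):
        e=cv2.fitEllipse(P); d=np.hypot(*(P-e[0]).T); P=P[abs(d-np.median(d))<max(2,1.5*np.std(d))]
    return e,len(P)
E
python3 - <<'E'
from ring import *
c=dict(np.load("w1.npz"))
cv2.imwrite("pics/w1c.png",cv2.resize(c["color"][140:240,290:400],None,fx=6,fy=6,interpolation=2))
for r0,r1,s in((18,28,-1),(8,18,1)):
    e,n=edge(c,344,195,r0,r1,s); print(e,n,ray(c,*e[0],.065).round(4),ray(c,*e[0],.047).round(4))
k=read_camera("top");
E
```

```text
((343.697998046875, 196.39430236816406), (49.48482131958008, 50.77328109741211), 174.75540161132812) 90 [ 0.6398 -0.2314  0.065 ] [ 0.6401 -0.2345  0.047 ]
((344.4551696777344, 197.34732055664062), (27.52117919921875, 29.387495040893555), 131.76333618164062) 85 [ 0.6404 -0.2323  0.065 ] [ 0.6407 -0.2355  0.047 ]
```

View pics/w1c.png

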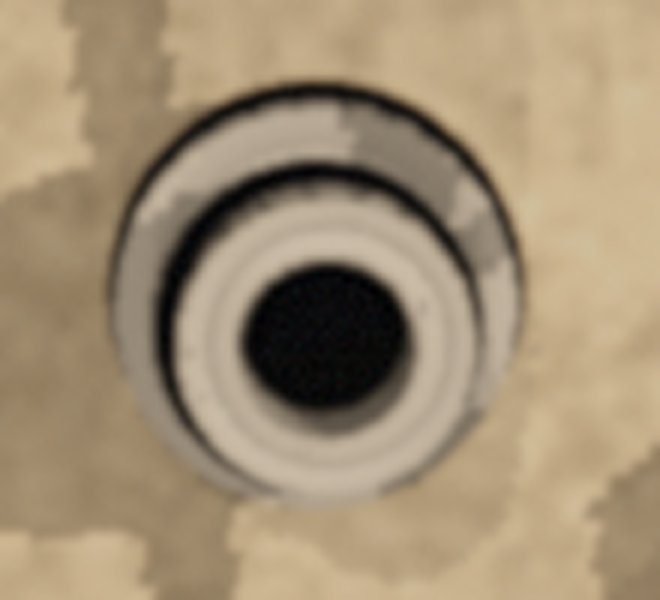

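The enlarged crop shows the bare-aluminium small crown on top, with its centre at full-frame pixel (344,196). The large crown under it is offset to the upper left. I'll go for the small crown.

```bash
python3 -c "from h import *; go(.640,-.2318,.12,84)"
```

```text
shift [0.0192 0.0141 0.1196] rows 3.0 turn(yaw) 1.0 -> tool z turn -1.0 rows 1.0 q7 5.1
```

```bash
python3 -m handwheel '0.019 0.014 0.06 -1 0.087;0.019 0.014 0.12 -1 0.087;0.019 0.014 0.12 -1 0.087;0.019 0.014 0.12 -1 0.087;0.019 0.014 0.12 -1 0.087;0.019 0.014 0.12 -1 0.087;0.019 0.014 0.12 -1 0.087;0.019 0.014 0.12 -1 0.087'
python3 -c "from h import *; go(.640,-.2318,.066,84)"
```

```text
time_s: 2.7
tool_pos: [0.6426, -0.2308, 0.1231]
tool_rot: [179.7, 0.1, 84.1]
force: [0.1, -1.1, -0.7]
grip_width: 0.0868
grasp_force: 0.0
shift [-0.0011 -0.0028  0.0571] rows 2.0 turn(yaw) -0.12 -> tool z turn 0.12 rows 1.0 q7 2.2
```

```bash
python3 -m handwheel '-0.001 -0.001 0.02 0 0.087;-0.001 -0.001 0.04 0 0.087;-0.001 -0.001 0.054 0 0.087;-0.001 -0.001 0.054 0 0.087;-0.001 -0.001 0.054 0 0.087;-0.001 -0.001 0.054 0 0.087;-0.001 -0.001 0.054 0 0.087;-0.001 -0.001 0.054 0 0.087'
python3 -c "
from h import *
go(.640,-.2318,.066,84); look('w2')"
```

```text
time_s: 3.37
tool_pos: [0.6408, -0.2308, 0.067]
tool_rot: [179.9, 0.0, 84.2]
force: [0.0, 0.3, -0.7]
grip_width: 0.0868
grasp_force: 0.0
shift [-0.0011 -0.0007  0.001 ] rows 1.0 turn(yaw) -0.18 -> tool z turn 0.18 rows 1.0 q7 1.3
```

View pics/w2.png

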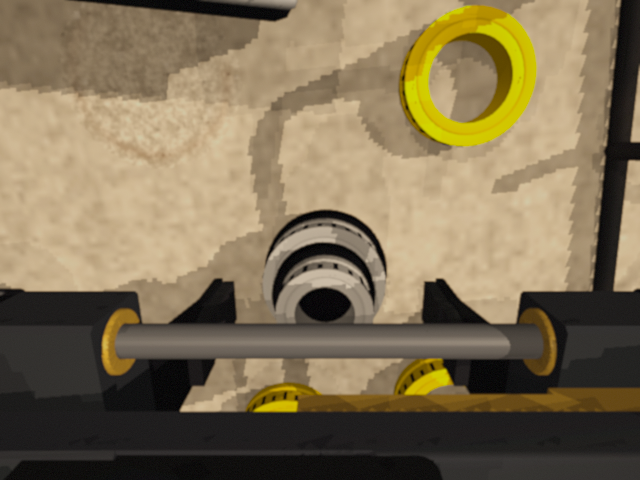

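The crown at (325,300) sits between the fingers at (230,300) and (430,300). I'll close and lift.

```bash
python3 -m handwheel '0 0 0 0 0.035;0 0 0 0 0.035;0 0 0 0 0.035;0 0 0 0 0.035;0 0 0 0 0.035;0 0 0 0 0.035;0 0 0 0 0.035;0 0 0 0 0.035' 25
python3 -m handwheel '0 0 -0.02 0 0.035;0 0 -0.05 0 0.035;0 0 -0.08 0 0.035;0 0 -0.11 0 0.035;0 0 -0.11 0 0.035;0 0 -0.11 0 0.035;0 0 -0.11 0 0.035;0 0 -0.11 0 0.035'
python3 -c "
from h import *
go(.5739,.2439,.18,118)"
```

```text
time_s: 4.08
tool_pos: [0.6398, -0.2306, 0.0655]
tool_rot: [-180.0, 0.0, 84.2]
force: [-0.0, 0.1, -0.4]
grip_width: 0.0415
grasp_force: 21.8
time_s: 4.75
tool_pos: [0.6389, -0.2305, 0.1738]
tool_rot: [-179.8, -0.0, 84.2]
force: [-0.1, -0.2, -1.1]
grip_width: 0.0414
grasp_force: 25.0
shift [ 0.4653 -0.1128 -0.0057] rows 12.0 turn(yaw) 33.82 -> tool z turn -33.82 rows 5.0 q7 3.2
```

```bash
python3 -m handwheel '0.28 -0.065 0 -34 0.035;0.28 -0.065 0 -34 0.035;0.28 -0.065 0 -34 0.035;0.28 -0.065 0 -34 0.035;0.28 -0.065 0 -34 0.035;0.28 -0.065 0 -34 0.035;0.28 -0.065 0 -34 0.035;0.28 -0.065 0 -34 0.035'
python3 -m handwheel '0 0 0 0 0.035;0 0 0 0 0.035;0 0 0 0 0.035'
python3 -c "
from h import *
c=look('w3'); go(.5739,.2439,.18,118); print(proj(c,(.5739,.2439,.076)),proj(c,(.5325,.0353,.076)))"
```

```text
time_s: 5.42
tool_pos: [0.6006, 0.0663, 0.1749]
tool_rot: [180.0, -0.4, 119.0]
force: [-0.4, 1.1, -0.9]
grip_width: 0.0417
grasp_force: 25.0
time_s: 5.67
tool_pos: [0.6035, 0.0524, 0.1745]
tool_rot: [-179.9, 0.0, 118.0]
force: [0.3, -0.7, -1.0]
grip_width: 0.0415
grasp_force: 25.0
shift [ 0.1832  0.0636 -0.0054] rows 5.0 turn(yaw) 0.0 -> tool z turn -0.0 rows 1.0 q7 10.3
(np.float64(447.25390147890664), np.float64(-80.63849509442917)) (np.float64(221.83810765761461), np.float64(217.61706772535996))
```

View pics/w3.png

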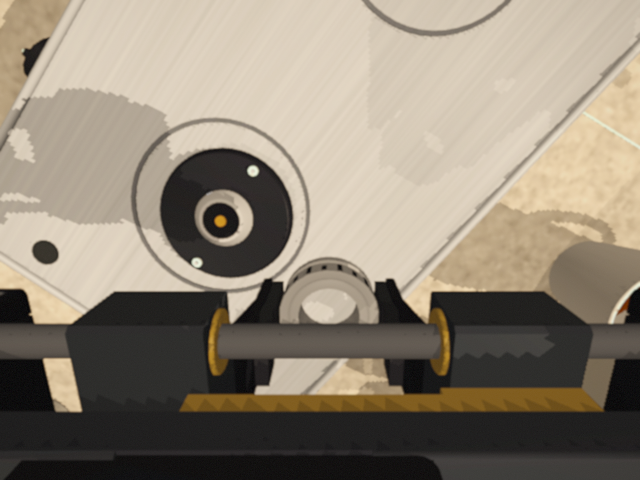

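The crown is held level at (328,295), and the large seat is at (221,217) with its stubs at (253,171) and (197,262). Next I'll measure this seat and move closer to the small one.

```bash
python3 -m handwheel '0.09 0.064 0 0 0.035;0.09 0.064 0 0 0.035;0.09 0.064 0 0 0.035;0.09 0.064 0 0 0.035;0.09 0.064 0 0 0.035;0.09 0.064 0 0 0.035'
python3 -m handwheel '0 0 0 0 0.035;0 0 0 0 0.035;0 0 0 0 0.035'
python3 - <<'E'
from ring import *
c=dict(np.load("w3.npz"))
e,n=edge(c,226,213,55,75,1); print(e,n,ray(c,*e[0],.076).round(4))
e,n=edge(c,221,220,24,36,-1); print("spigot foot",e,n,ray(c,*e[0],.076).round(4))
print(ray(c,253,171,.079),ray(c,197,262,.079))
c=look("w4"); p=proj(c,(.5739,.2439,.076)); print(p)
e,n=edge(c,*p,34,62,1); print(e,n,ray(c,*e[0],.076).round(4))
e,n=edge(c,*p,10,26,-1); print("spigot foot",e,n,ray(c,*e[0],.076).round(4))
go(.5739,.2439,.12,118)
E
```

```text
time_s: 6.22
tool_pos: [0.618, 0.1619, 0.1749]
tool_rot: [-179.9, 0.1, 118.1]
force: [0.5, -0.6, -0.0]
grip_width: 0.0415
grasp_force: 25.0
time_s: 6.47
tool_pos: [0.6179, 0.1622, 0.1755]
tool_rot: [-180.0, 0.0, 118.0]
force: [-0.1, -0.1, -0.4]
grip_width: 0.0417
grasp_force: 25.0
((226.00877380371094, 212.4991912841797), (126.61016845703125, 135.4386749267578), 125.26010131835938) 83 [0.5335 0.0398 0.076 ]
spigot foot ((223.52896118164062, 217.39112854003906), (55.16109085083008, 59.677494049072266), 124.27792358398438) 90 [0.5334 0.036  0.076 ]
[0.53824414 0.07322577 0.079     ] [5.30421503e-01 2.11851338e-04 7.90000000e-02]
(np.float64(327.8771932078257), np.float64(97.44790058167055))
((331.8939514160156, 93.3121337890625), (107.6146469116211, 114.38186645507812), 1.32801353931427) 82 [0.5749 0.2471 0.076 ]
spigot foot ((332.2162170410156, 93.98052215576172), (39.11583709716797, 41.5382194519043), 177.06874084472656) 90 [0.5753 0.2469 0.076 ]
shift [ 0.0924 -0.0005  0.0555] rows 3.0 turn(yaw) -0.06 -> tool z turn 0.06 rows 1.0 q7 -1.1
```

View pics/w4.png

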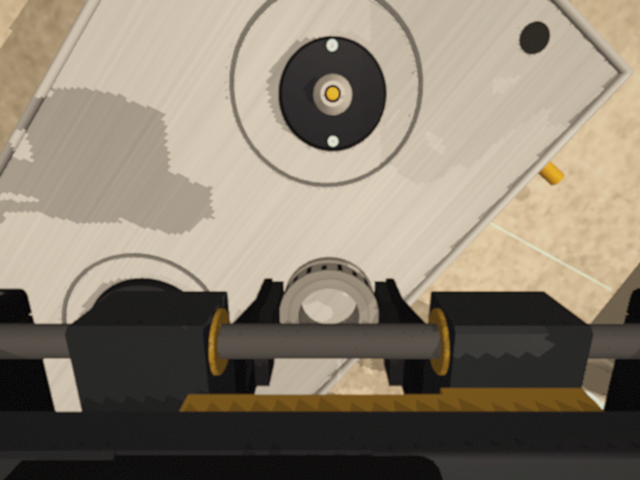

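The small seat is at (332,93), with its stubs above and below it in the image. The fingers close across the stub line, so they will clear the stubs.

```bash
python3 -m handwheel '0.045 0 0 0 0.035;0.08 0 0 0 0.035;0.096 0 0.02 0 0.035;0.096 0 0.05 0 0.035;0.096 0 0.065 0 0.035;0.096 0 0.07 0 0.035;0.096 0 0.07 0 0.035;0.096 0 0.07 0 0.035'
python3 -m handwheel '0 0 0 0 0.035;0 0 0 0 0.035;0 0 0 0 0.035'
python3 -c "
from h import *
go(.5746,.2472,.096,118)"
```

```text
time_s: 7.18
tool_pos: [0.5729, 0.2485, 0.1063]
tool_rot: [179.9, 0.0, 118.1]
force: [-0.2, -0.8, -0.0]
grip_width: 0.0417
grasp_force: 25.0
time_s: 7.43
tool_pos: [0.573, 0.2489, 0.1067]
tool_rot: [179.9, 0.0, 118.1]
force: [-0.5, -0.2, -0.2]
grip_width: 0.0419
grasp_force: 25.0
shift [-0.0022  0.0006  0.0107] rows 1.0 turn(yaw) -0.15 -> tool z turn 0.15 rows 1.0 q7 -11.9
```

```bash
python3 -m handwheel '-0.002 0.0005 0 0 0.035;-0.002 0.0005 0.003 0 0.035;-0.002 0.0005 0.006 0 0.035;-0.002 0.0005 0.009 0 0.035;-0.002 0.0005 0.010 0 0.035;-0.002 0.0005 0.010 0 0.035;-0.002 0.0005 0.010 0 0.035'
python3 -c "
from h import *
go(.5746,.2472,.096,118); look('w5')"
```

```text
time_s: 8.02
tool_pos: [0.5734, 0.2472, 0.0953]
tool_rot: [-180.0, -0.0, 118.2]
force: [-0.4, -0.5, -0.8]
grip_width: 0.0417
grasp_force: 25.0
shift [-0.0006  0.001  -0.0007] rows 1.0 turn(yaw) -0.19 -> tool z turn 0.19 rows 1.0 q7 -12.0
```

View pics/w5.png

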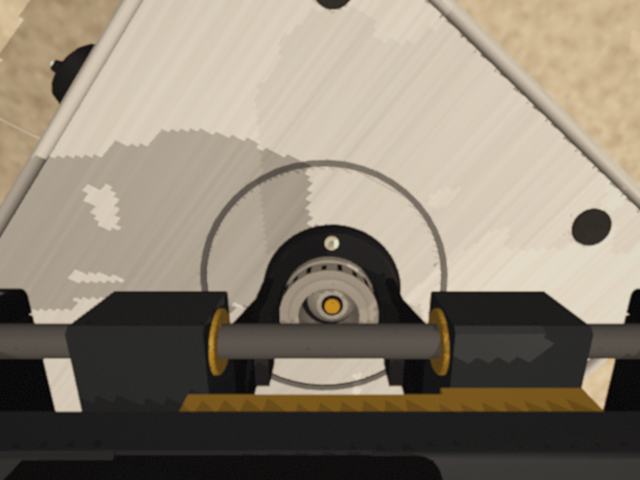

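The spigot at (333,306) is inside the bore and no force shows on the wrist. I'll release and go back.

```bash
python3 -m handwheel '0 0 0 0 0.06;0 0 0 0 0.06;0 0 0 0 0.06;0 0 0 0 0.06;0 0 0 0 0.087;0 0 0 0 0.087'
python3 -m handwheel '0 0 -0.03 0 0.087;0 0 -0.06 0 0.087;0 0 -0.09 0 0.087;-0.04 0 -0.09 0 0.087;-0.08 0 -0.09 0 0.087;-0.08 0 -0.09 0 0.087;-0.08 0 -0.09 0 0.087;-0.08 0 -0.09 0 0.087'
python3 - <<'E'
from ring import *
c=look("w6"); p=proj(c,(.5747,.247,.094)); print(p)
e,n=edge(c,*p,15,45,-1); print(e,n,ray(c,*e[0],.094).round(4))
cv2.imwrite("pics/w6c.png",cv2.resize(c["color"][30:180,230:430],None,fx=3,fy=3))
go(.640,-.32,.18,84)
E
```

```text
time_s: 8.57
tool_pos: [0.5737, 0.2472, 0.0956]
tool_rot: [180.0, 0.0, 118.2]
force: [-0.4, 0.4, 0.4]
grip_width: 0.0663
grasp_force: 0.0
time_s: 9.23
tool_pos: [0.6112, 0.1766, 0.1853]
tool_rot: [-180.0, -0.0, 118.1]
force: [-0.5, 0.6, -0.2]
grip_width: 0.0866
grasp_force: 0.0
(np.float64(330.336063368599), np.float64(120.62017494027423))
((328.742919921875, 121.8158950805664), (72.00062561035156, 74.7122573852539), 0.8203941583633423) 90 [0.5742 0.2459 0.094 ]
shift [-0.4523 -0.2097  0.005 ] rows 12.0 turn(yaw) -34.24 -> tool z turn 34.24 rows 5.0 q7 -2.1
```

View pics/w6c.png

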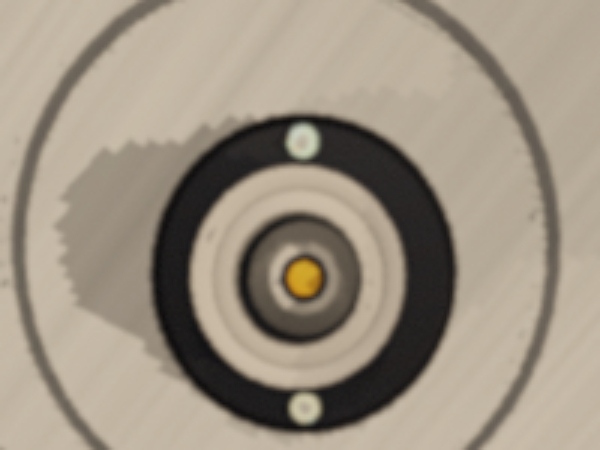

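The small crown is seated concentric. I'll return to the stack for the small cap.

```bash
python3 -m handwheel '-0.226 -0.105 0 34 0.087;-0.226 -0.105 0 34 0.087;-0.226 -0.105 0 34 0.087;-0.226 -0.105 0 34 0.087;-0.226 -0.105 0 34 0.087;-0.226 -0.105 0 34 0.087;-0.226 -0.105 0 34 0.087;-0.226 -0.105 0 34 0.087'
python3 -m handwheel '-0.235 0.04 0 0 0.087;-0.235 0.04 0 0 0.087;-0.235 0.04 0 0 0.087;-0.235 0.04 0 0 0.087;-0.235 0.04 0 0 0.087;-0.235 0.04 0 0 0.087;-0.235 0.04 0 0 0.087;-0.235 0.04 0 0 0.087'
python3 -m handwheel '0 0 0 0 0.087;0 0 0 0 0.087;0 0 0 0 0.087'
python3 - <<'E'
from ring import *
c=look("w7"); p=proj(c,(.640,-.232,.047)); print(p)
u,v=map(int,p); cv2.imwrite("pics/w7c.png",cv2.resize(c["color"][max(0,v-60):v+60,u-80:u+80],None,fx=5,fy=5))
e,n=edge(c,*p,18,42,1); print(e,n,ray(c,*e[0],.047).round(4))
go(.640,-.232,.12,84)
E
```

```text
time_s: 9.95
tool_pos: [0.6253, -0.0745, 0.1851]
tool_rot: [-180.0, 0.0, 84.0]
force: [-0.1, 0.9, 0.3]
grip_width: 0.0871
grasp_force: 0.0
time_s: 10.62
tool_pos: [0.6419, -0.3095, 0.1848]
tool_rot: [-180.0, -0.1, 84.2]
force: [-0.1, 1.5, -0.1]
grip_width: 0.0868
grasp_force: 0.0
time_s: 10.87
tool_pos: [0.6425, -0.3066, 0.1859]
tool_rot: [180.0, -0.1, 84.4]
force: [-0.5, -0.2, 0.2]
grip_width: 0.087
grasp_force: 0.0
(np.float64(313.5086216842638), np.float64(130.34136772598163))
((312.55316162109375, 131.01806640625), (67.83969116210938, 70.26753997802734), 169.06626892089844) 90 [ 0.6393 -0.2324  0.047 ]
shift [ 0.0747 -0.0097  0.066 ] rows 3.0 turn(yaw) -0.38 -> tool z turn 0.38 rows 1.0 q7 9.5
```

View pics/w7c.png

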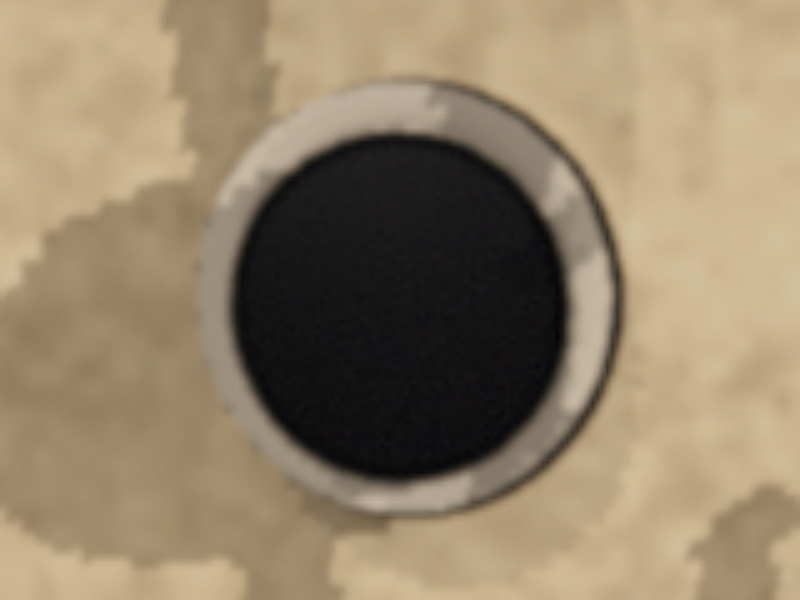

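The small cap (black disc, full-frame pixel (313,131)) lies on the large crown. I'll descend on it.

```bash
python3 -m handwheel '0.04 -0.01 0.02 0 0.087;0.074 -0.01 0.05 0 0.087;0.074 -0.01 0.08 0 0.087;0.074 -0.01 0.106 0 0.087;0.074 -0.01 0.106 0 0.087;0.074 -0.01 0.106 0 0.087;0.074 -0.01 0.106 0 0.087'
python3 -c "
from h import *
go(.6393,-.2320,.0545,84)"
```

```text
time_s: 11.5
tool_pos: [0.6402, -0.2359, 0.0815]
tool_rot: [179.9, 0.1, 84.2]
force: [0.3, -0.1, 0.2]
grip_width: 0.0869
grasp_force: 0.0
shift [ 0.0039 -0.0014  0.027 ] rows 1.0 turn(yaw) -0.15 -> tool z turn 0.15 rows 1.0 q7 2.1
```

```bash
python3 -m handwheel '0.003 -0.001 0.012 0 0.087;0.003 -0.001 0.024 0 0.087;0.003 -0.001 0.026 0 0.087;0.003 -0.001 0.026 0 0.087;0.003 -0.001 0.026 0 0.087'
python3 -c "
from h import *
go(.6393,-.2320,.0545,84)"
```

```text
time_s: 11.92
tool_pos: [0.6382, -0.2324, 0.0533]
tool_rot: [-180.0, -0.0, 84.2]
force: [0.3, 0.5, 1.0]
grip_width: 0.087
grasp_force: 0.0
shift [ 0.0005  0.001  -0.0012] rows 1.0 turn(yaw) -0.16 -> tool z turn 0.16 rows 1.0 q7 1.3
```

```bash
python3 -m handwheel '0 0.001 -0.001 0 0.04;0 0.001 -0.001 0 0.04;0 0.001 -0.001 0 0.04;0 0.001 -0.001 0 0.04;0 0.001 -0.001 0 0.04;0 0.001 -0.001 0 0.04;0 0.001 -0.001 0 0.04;0 0.001 -0.001 0 0.04'
python3 -m handwheel '0 0 -0.005 0 0.04;0 0 -0.03 0 0.04;0 0 -0.07 0 0.04;0 0 -0.11 0 0.04;0 0 -0.125 0 0.04;0 0 -0.125 0 0.04;0 0 -0.125 0 0.04'
python3 -c "
from h import *
go(.5747,.2468,.18,118)"
```

```text
time_s: 12.58
tool_pos: [0.6393, -0.2324, 0.0546]
tool_rot: [-180.0, 0.0, 84.2]
force: [0.4, 0.0, -0.0]
grip_width: 0.0489
grasp_force: 25.0
time_s: 13.17
tool_pos: [0.6399, -0.2324, 0.1808]
tool_rot: [179.9, 0.0, 84.2]
force: [0.0, 0.1, -1.8]
grip_width: 0.0489
grasp_force: 25.0
shift [ 4.702e-01 -1.134e-01  1.000e-04] rows 12.0 turn(yaw) 33.82 -> tool z turn -33.82 rows 5.0 q7 3.5
```

```bash
python3 -m handwheel '0.235 -0.057 0 -34 0.04;0.235 -0.057 0 -34 0.04;0.235 -0.057 0 -34 0.04;0.235 -0.057 0 -34 0.04;0.235 -0.057 0 -34 0.04;0.235 -0.057 0 -34 0.04;0.235 -0.057 0 -34 0.04;0.235 -0.057 0 -34 0.04'
python3 -c "
from h import *
go(.5742,.2459,.14,118)"
```

```text
time_s: 13.83
tool_pos: [0.6048, 0.0104, 0.1776]
tool_rot: [-179.8, -0.1, 118.5]
force: [0.2, -1.3, -1.9]
grip_width: 0.0491
grasp_force: 25.0
shift [0.2214 0.0856 0.0379] rows 6.0 turn(yaw) -0.51 -> tool z turn 0.51 rows 1.0 q7 15.3
```

```bash
python3 -m handwheel '0.221 0.086 0 0 0.04;0.221 0.086 0 0 0.04;0.221 0.086 0 0 0.04;0.221 0.086 0 0 0.04;0.221 0.086 0 0 0.04;0.221 0.086 0 0 0.04;0.221 0.086 0.03 0 0.04;0.221 0.086 0.04 0 0.04'
python3 -m handwheel '0 0 0 0 0.04;0 0 0 0 0.04;0 0 0 0 0.04'
python3 -c "
from h import *
go(.5742,.2459,.122,118)"
```

```text
time_s: 14.5
tool_pos: [0.5759, 0.2429, 0.1355]
tool_rot: [-179.7, -0.0, 118.3]
force: [-0.4, -2.0, -1.7]
grip_width: 0.0493
grasp_force: 25.0
time_s: 14.75
tool_pos: [0.5792, 0.2405, 0.1398]
tool_rot: [-180.0, 0.0, 118.0]
force: [1.0, 0.5, -1.2]
grip_width: 0.0491
grasp_force: 25.0
shift [ 0.0071 -0.0019  0.0178] rows 1.0 turn(yaw) 0.02 -> tool z turn -0.02 rows 1.0 q7 -10.2
```

```bash
python3 -m handwheel '0.007 -0.002 0 0 0.04;0.007 -0.002 0.01 0 0.04;0.007 -0.002 0.016 0 0.04;0.007 -0.002 0.016 0 0.04;0.007 -0.002 0.016 0 0.04;0.007 -0.002 0.016 0 0.04'
python3 -c "
from h import *
go(.5742,.2459,.115,118)
c=read_camera('side'); cv2.imwrite('pics/s1.png',cv2.resize(c['color'][120:200,270:370],None,fx=6,fy=6,interpolation=2))"
```

```text
time_s: 15.25
tool_pos: [0.5729, 0.2477, 0.1235]
tool_rot: [-180.0, 0.0, 118.2]
force: [-0.2, 0.2, -0.5]
grip_width: 0.0491
grasp_force: 25.0
shift [-0.0022  0.0002  0.0085] rows 1.0 turn(yaw) -0.17 -> tool z turn 0.17 rows 1.0 q7 -11.3
```

View pics/s1.png

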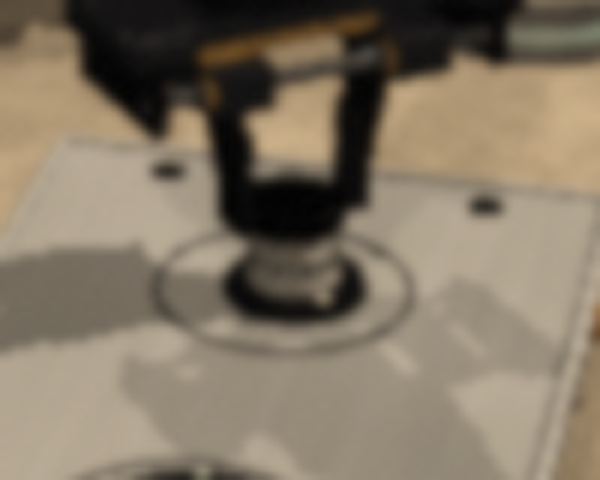

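The side view shows the cap held level just above the crown, in line with it. I'll lower it.

```bash
python3 -m handwheel '-0.002 0 0.002 0 0.04;-0.002 0 0.005 0 0.04;-0.002 0 0.007 0 0.04;-0.002 0 0.0085 0 0.04;-0.002 0 0.0085 0 0.04;-0.002 0 0.0085 0 0.04'
python3 -c "
from h import *
go(.5742,.2459,.1145,118)"
```

```text
time_s: 15.8
tool_pos: [0.5737, 0.2461, 0.1149]
tool_rot: [-180.0, -0.0, 118.2]
force: [0.5, 0.1, -1.0]
grip_width: 0.0492
grasp_force: 25.0
shift [-0.0004  0.0003  0.0004] rows 1.0 turn(yaw) -0.19 -> tool z turn 0.19 rows 1.0 q7 -11.3
```

Home to within about 1 mm, with no force. Release, back off and check.

```bash
python3 -m handwheel '0 0 0 0 0.065;0 0 0 0 0.065;0 0 0 0 0.065;0 0 0 0 0.065;0 0 0 0 0.087;0 0 0 0 0.087'
python3 -m handwheel '0 0 -0.03 0 0.087;0 0 -0.06 0 0.087;0 0 -0.08 0 0.087;-0.04 0 -0.08 0 0.087;-0.08 0 -0.08 0 0.087;-0.08 0 -0.08 0 0.087;-0.08 0 -0.08 0 0.087;-0.08 0 -0.08 0 0.087'
python3 - <<'E'
from ring import *
c=look("w8"); p=proj(c,(.5742,.246,.106)); print(p)
e,n=edge(c,*p,25,70,1); print(e,n,ray(c,*e[0],.106).round(4))
u,v=map(int,p); cv2.imwrite("pics/w8c.png",cv2.resize(c["color"][max(0,v-70):v+80,u-100:u+100],None,fx=2,fy=2))
go(.640,-.32,.18,84)
E
```

```text
time_s: 16.3
tool_pos: [0.5739, 0.2462, 0.1151]
tool_rot: [180.0, 0.0, 118.2]
force: [1.1, -0.9, -0.4]
grip_width: 0.0718
grasp_force: 0.0
time_s: 16.97
tool_pos: [0.6115, 0.1755, 0.1948]
tool_rot: [-180.0, -0.0, 118.1]
force: [-0.5, 0.5, 0.1]
grip_width: 0.0869
grasp_force: 0.0
(np.float64(329.28191532080086), np.float64(119.80199128201096))
((331.1514587402344, 119.44757080078125), (97.75003051757812, 102.63660430908203), 1.3618639707565308) 85 [0.5751 0.2467 0.106 ]
shift [-0.4513 -0.2095  0.0145] rows 12.0 turn(yaw) -34.24 -> tool z turn 34.24 rows 5.0 q7 -1.9
```

View pics/w8c.png

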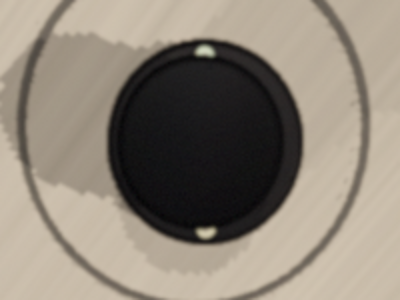

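The cap is concentric with the seat: the disc centre measures (329.3,120.2) against a predicted (329.3,119.8), and both stubs show symmetrically. Next is the large crown.

```bash
python3 -m handwheel '-0.226 -0.105 0 34 0.087;-0.226 -0.105 0 34 0.087;-0.226 -0.105 0 34 0.087;-0.226 -0.105 0 34 0.087;-0.226 -0.105 0 34 0.087;-0.226 -0.105 0 34 0.087;-0.226 -0.105 0 34 0.087;-0.226 -0.105 0 34 0.087'
python3 -m handwheel '-0.235 0.04 0.01 0 0.087;-0.235 0.04 0.01 0 0.087;-0.235 0.04 0.01 0 0.087;-0.235 0.04 0.01 0 0.087;-0.235 0.04 0.01 0 0.087;-0.235 0.04 0.01 0 0.087;-0.235 0.04 0.01 0 0.087;-0.235 0.04 0.01 0 0.087'
python3 -m handwheel '0 0 0 0 0.087;0 0 0 0 0.087;0 0 0 0 0.087'
python3 - <<'E'
from ring import *
c=look("w9")
for X in((.638,-.230),(.640,-.226)):
    p=proj(c,(*X,.035))
    for r0,r1,s in((15,33,1),(35,48,-1)):
        e,n=edge(c,*p,r0,r1,s); print(np.round(p,1),np.round(e[0]+e[1],2),n,ray(c,*e[0],.035).round(4),ray(c,*e[0],.017).round(4))
go(.639,-.228,.08,84)
E
```

```text
time_s: 17.68
tool_pos: [0.6255, -0.0756, 0.1946]
tool_rot: [-180.0, 0.0, 84.0]
force: [-0.4, 1.3, -0.3]
grip_width: 0.0874
grasp_force: 0.0
time_s: 18.35
tool_pos: [0.642, -0.3107, 0.1842]
tool_rot: [-180.0, -0.1, 84.2]
force: [0.7, 0.7, 0.4]
grip_width: 0.0867
grasp_force: 0.0
time_s: 18.6
tool_pos: [0.6428, -0.3077, 0.1855]
tool_rot: [180.0, -0.1, 84.4]
force: [-0.4, 0.8, 0.8]
grip_width: 0.0872
grasp_force: 0.0
[310.6 126.3] [313.38 127.89  50.03  53.33] 90 [ 0.6399 -0.2313  0.035 ] [ 0.6393 -0.2312  0.017 ]
[310.6 126.3] [312.47 127.65  82.76  85.47] 89 [ 0.6393 -0.2311  0.035 ] [ 0.6386 -0.2309  0.017 ]
[312.7 120.5] [313.37 127.58  50.31  52.55] 90 [ 0.64   -0.2311  0.035 ] [ 0.6393 -0.231   0.017 ]
[312.7 120.5] [312.41 127.06  82.86  84.13] 89 [ 0.6393 -0.2307  0.035 ] [ 0.6386 -0.2305  0.017 ]
shift [ 0.0796 -0.0115  0.1056] rows 4.0 turn(yaw) -0.38 -> tool z turn 0.38 rows 1.0 q7 9.6
```

```bash
python3 -m handwheel '0.04 -0.01 0.03 0 0.087;0.075 -0.01 0.06 0 0.087;0.078 -0.01 0.09 0 0.087;0.078 -0.01 0.115 0 0.087;0.078 -0.01 0.12 0 0.087;0.078 -0.01 0.12 0 0.087;0.078 -0.01 0.12 0 0.087'
python3 -c "
from h import *
go(.6395,-.2311,.0375,84)"
```

```text
time_s: 19.23
tool_pos: [0.6405, -0.2333, 0.0665]
tool_rot: [179.9, 0.1, 84.1]
force: [0.4, -0.0, 1.1]
grip_width: 0.087
grasp_force: 0.0
shift [ 0.0022 -0.0013  0.029 ] rows 1.0 turn(yaw) -0.14 -> tool z turn 0.14 rows 1.0 q7 1.5
```

```bash
python3 -m handwheel '0.0015 -0.0005 0.012 0 0.087;0.0015 -0.0005 0.024 0 0.087;0.0015 -0.0005 0.0275 0 0.087;0.0015 -0.0005 0.0275 0 0.087;0.0015 -0.0005 0.0275 0 0.087'
python3 -c "
from h import *
go(.6395,-.2311,.0375,84)"
```

```text
time_s: 19.65
tool_pos: [0.6391, -0.2311, 0.0372]
tool_rot: [-180.0, -0.0, 84.2]
force: [0.7, 0.1, -1.0]
grip_width: 0.0873
grasp_force: 0.0
shift [ 0.      0.0004 -0.0003] rows 1.0 turn(yaw) -0.16 -> tool z turn 0.16 rows 1.0 q7 0.8
```

```bash
python3 -m handwheel '0 0 0 0 0.055;0 0 0 0 0.055;0 0 0 0 0.055;0 0 0 0 0.055;0 0 0 0 0.055;0 0 0 0 0.055;0 0 0 0 0.055;0 0 0 0 0.055' 25
python3 -m handwheel '0 0 -0.005 0 0.055;0 0 -0.03 0 0.055;0 0 -0.07 0 0.055;0 0 -0.11 0 0.055;0 0 -0.145 0 0.055;0 0 -0.145 0 0.055;0 0 -0.145 0 0.055;0 0 -0.145 0 0.055'
python3 -c "
from h import *
go(.525,-.05,.18,84)"
```

```text
time_s: 20.32
tool_pos: [0.6394, -0.231, 0.0378]
tool_rot: [180.0, 0.0, 84.2]
force: [-1.4, 0.6, 2.1]
grip_width: 0.0618
grasp_force: 25.0
time_s: 20.98
tool_pos: [0.6387, -0.2308, 0.1818]
tool_rot: [-179.9, 0.0, 84.2]
force: [-0.5, 0.3, -1.3]
grip_width: 0.0617
grasp_force: 25.0
shift [ 0.1684 -0.1315  0.0019] rows 6.0 turn(yaw) -0.18 -> tool z turn 0.18 rows 1.0 q7 3.4
```

```bash
python3 -m handwheel '0.168 -0.131 0 0 0.055;0.168 -0.131 0 0 0.055;0.168 -0.131 0 0 0.055;0.168 -0.131 0 0 0.055;0.168 -0.131 0 0 0.055;0.168 -0.131 0 0 0.055;0.168 -0.131 0 0 0.055'
python3 -m handwheel '0 0 0 0 0.055;0 0 0 0 0.055;0 0 0 0 0.055'
python3 - <<'E'
from ring import *
c=look("w10"); p=proj(c,(.5335,.0375,.076)); print(p)
e,n=edge(c,*p,58,90,1); print(np.round(e[0]+e[1],2),n,ray(c,*e[0],.076).round(4))
e,n=edge(c,*p,25,42,-1); print(np.round(e[0]+e[1],2),n,ray(c,*e[0],.076).round(4))
go(.5335,.0375,.12,84)
E
```

```text
time_s: 21.57
tool_pos: [0.5236, -0.0474, 0.1809]
tool_rot: [-179.8, 0.0, 84.5]
force: [0.7, -1.1, -1.1]
grip_width: 0.0616
grasp_force: 25.0
time_s: 21.82
tool_pos: [0.5263, -0.0522, 0.1818]
tool_rot: [-179.9, -0.0, 84.0]
force: [-0.0, 0.1, -1.8]
grip_width: 0.0622
grasp_force: 25.0
(np.float64(323.51586265134705), np.float64(103.78991944228815))
[324.53 102.16 138.4  146.55] 80 [0.5342 0.0384 0.076 ]
[324.57 104.21  60.46  63.93] 70 [0.5341 0.0372 0.076 ]
shift [ 0.0897 -0.0021  0.062 ] rows 3.0 turn(yaw) -0.03 -> tool z turn 0.03 rows 1.0 q7 -7.2
```

```bash
python3 -m handwheel '0.04 -0.002 0 0 0.055;0.075 -0.002 0 0 0.055;0.09 -0.002 0.02 0 0.055;0.09 -0.002 0.05 0 0.055;0.09 -0.002 0.068 0 0.055;0.09 -0.002 0.071 0 0.055;0.09 -0.002 0.071 0 0.055;0.09 -0.002 0.071 0 0.055'
python3 -m handwheel '0 0 0 0 0.055;0 0 0 0 0.055'
python3 -c "
from h import *
go(.534,.0375,.0975,84)"
```

```text
time_s: 22.53
tool_pos: [0.5341, 0.0387, 0.1122]
tool_rot: [180.0, -0.0, 84.1]
force: [-0.6, -0.5, -0.7]
grip_width: 0.0617
grasp_force: 25.0
time_s: 22.7
tool_pos: [0.5344, 0.039, 0.113]
tool_rot: [179.9, -0.0, 84.1]
force: [-0.1, 0.8, -0.4]
grip_width: 0.0621
grasp_force: 25.0
shift [-0.0015 -0.0003  0.0155] rows 1.0 turn(yaw) -0.13 -> tool z turn 0.13 rows 1.0 q7 -20.5
```

```bash
python3 -m handwheel '-0.001 0 0.003 0 0.055;-0.001 0 0.006 0 0.055;-0.001 0 0.009 0 0.055;-0.001 0 0.012 0 0.055;-0.001 0 0.0145 0 0.055;-0.001 0 0.0145 0 0.055;-0.001 0 0.0145 0 0.055'
python3 -c "
from h import *
go(.534,.0375,.0975,84)"
```

```text
time_s: 23.28
tool_pos: [0.533, 0.0383, 0.0968]
tool_rot: [-180.0, 0.0, 84.2]
force: [0.6, -0.4, -0.9]
grip_width: 0.0623
grasp_force: 25.0
shift [-0.0007  0.0011 -0.0007] rows 1.0 turn(yaw) -0.19 -> tool z turn 0.19 rows 1.0 q7 -21.0
```

```bash
python3 -m handwheel '0 0 0 0 0.075;0 0 0 0 0.075;0 0 0 0 0.087;0 0 0 0 0.087;0 0 0 0 0.087;0 0 0 0 0.087'
python3 -m handwheel '0 0 -0.03 0 0.087;0 0 -0.06 0 0.087;0 0 -0.09 0 0.087;-0.04 0 -0.09 0 0.087;-0.08 0 -0.09 0 0.087;-0.08 0 -0.09 0 0.087;-0.08 0 -0.09 0 0.087;-0.08 0 -0.09 0 0.087'
python3 - <<'E'
from ring import *
c=look("w11"); p=proj(c,(.534,.0375,.094)); print(p)
e,n=edge(c,*p,42,62,-1); print(np.round(e[0]+e[1],2),n,ray(c,*e[0],.094).round(4))
e,n=edge(c,*p,58,85,1); print("flange",np.round(e[0]+e[1],2),n,ray(c,*e[0],.076).round(4))
go(.640,-.32,.18,84)
E
```

```text
time_s: 23.78
tool_pos: [0.5332, 0.0383, 0.0971]
tool_rot: [180.0, 0.0, 84.2]
force: [-0.8, 0.4, -0.5]
grip_width: 0.0859
grasp_force: 0.0
time_s: 24.45
tool_pos: [0.5249, -0.0411, 0.187]
tool_rot: [-180.0, -0.0, 84.1]
force: [0.2, 2.0, 0.4]
grip_width: 0.0868
grasp_force: 0.0
(np.float64(328.51606383603416), np.float64(121.5486741060927))
[328.49 119.65 104.77 109.47] 88 [0.5341 0.0386 0.094 ]
flange [328.61 120.4  133.98 140.34] 89 [0.5342 0.0385 0.076 ]
shift [-0.2668  0.1425  0.0068] rows 8.0 turn(yaw) -0.24 -> tool z turn 0.24 rows 1.0 q7 -8.0
```

The large crown is concentric with its flange to about 0.1 mm. Now the large cap.

```bash
python3 -m handwheel '-0.266 0.142 0 0 0.087;-0.266 0.142 0 0 0.087;-0.266 0.142 0 0 0.087;-0.266 0.142 0 0 0.087;-0.266 0.142 0 0 0.087;-0.266 0.142 0 0 0.087;-0.266 0.142 0 0 0.087;-0.266 0.142 0 0 0.087'
python3 -m handwheel '0 0 0 0 0.087;0 0 0 0 0.087;0 0 0 0 0.087'
python3 - <<'E'
from ring import *
c=look("w12"); p=proj(c,(.639,-.231,.017)); print(p)
e,n=edge(c,*p,25,60,1); print(np.round(e[0]+e[1],2),n,ray(c,*e[0],.017).round(4),ray(c,*e[0],.005).round(4))
go(.639,-.231,.065,84)
E
```

```text
time_s: 25.17
tool_pos: [0.6397, -0.3274, 0.1851]
tool_rot: [-180.0, 0.2, 83.8]
force: [-1.8, -1.3, 0.4]
grip_width: 0.0868
grasp_force: 0.0
time_s: 25.42
tool_pos: [0.64, -0.3169, 0.1869]
tool_rot: [-180.0, -0.1, 84.4]
force: [-0.0, 1.5, 0.3]
grip_width: 0.0869
grasp_force: 0.0
(np.float64(315.4325497462613), np.float64(115.56242940697787))
[316.94 115.72  83.69  88.27] 90 [ 0.6402 -0.2312  0.017 ] [ 0.6399 -0.2308  0.005 ]
shift [ 0.0853 -0.0093  0.1224] rows 4.0 turn(yaw) -0.4 -> tool z turn 0.4 rows 1.0 q7 10.4
```

```bash
python3 -m handwheel '0.04 -0.01 0.03 0 0.087;0.075 -0.01 0.06 0 0.087;0.085 -0.01 0.09 0 0.087;0.085 -0.01 0.12 0 0.087;0.085 -0.01 0.13 0 0.087;0.085 -0.01 0.13 0 0.087;0.085 -0.01 0.13 0 0.087'
python3 -c "
from h import *
go(.640,-.2313,.0235,84)"
```

```text
time_s: 26.05
tool_pos: [0.6382, -0.2354, 0.0582]
tool_rot: [180.0, 0.1, 84.2]
force: [0.2, -0.8, 0.2]
grip_width: 0.087
grasp_force: 0.0
shift [0.0043 0.0013 0.0347] rows 1.0 turn(yaw) -0.16 -> tool z turn 0.16 rows 1.0 q7 1.7
```

```bash
python3 -m handwheel '0.0035 0.0015 0.006 0 0.087;0.0035 0.0015 0.015 0 0.087;0.0035 0.0015 0.026 0 0.087;0.0035 0.0015 0.032 0 0.087;0.0035 0.0015 0.033 0 0.087;0.0035 0.0015 0.033 0 0.087;0.0035 0.0015 0.033 0 0.087'
python3 -c "
from h import *
go(.640,-.2313,.0235,84)"
```

```text
time_s: 26.63
tool_pos: [0.6398, -0.2316, 0.024]
tool_rot: [-180.0, 0.0, 84.2]
force: [0.6, -0.1, -0.2]
grip_width: 0.087
grasp_force: 0.0
shift [0.0003 0.0002 0.0005] rows 1.0 turn(yaw) -0.17 -> tool z turn 0.17 rows 1.0 q7 0.6
```

```bash
python3 -m handwheel '0 0 0 0 0.06;0 0 0 0 0.06;0 0 0 0 0.06;0 0 0 0 0.06;0 0 0 0 0.06;0 0 0 0 0.06;0 0 0 0 0.06' 25
python3 -m handwheel '0 0 -0.005 0 0.06;0 0 -0.03 0 0.06;0 0 -0.07 0 0.06;0 0 -0.11 0 0.06;0 0 -0.15 0 0.06;0 0 -0.16 0 0.06;0 0 -0.16 0 0.06;0 0 -0.16 0 0.06'
python3 -c "
from h import *
go(.5341,.0386,.18,84)"
```

```text
time_s: 27.22
tool_pos: [0.6399, -0.2315, 0.0243]
tool_rot: [180.0, 0.0, 84.2]
force: [-0.8, 1.2, 2.2]
grip_width: 0.0672
grasp_force: 25.0
time_s: 27.88
tool_pos: [0.6396, -0.2314, 0.1838]
tool_rot: [-180.0, 0.0, 84.2]
force: [-0.1, 0.1, -3.0]
grip_width: 0.0667
grasp_force: 25.0
shift [ 0.2579 -0.1323  0.0037] rows 7.0 turn(yaw) -0.18 -> tool z turn 0.18 rows 1.0 q7 3.5
```

```bash
python3 -m handwheel '0.257 -0.132 0 0 0.06;0.257 -0.132 0 0 0.06;0.257 -0.132 0 0 0.06;0.257 -0.132 0 0 0.06;0.257 -0.132 0 0 0.06;0.257 -0.132 0 0 0.06;0.257 -0.132 0 0 0.06;0.257 -0.132 0.02 0 0.06'
python3 -m handwheel '0 0 0.01 0 0.06;0 0 0.03 0 0.06;0 0 0.036 0 0.06;0 0 0.036 0 0.06;0 0 0.036 0 0.06'
python3 -c "
from h import *
go(.5341,.0386,.1135,84)"
```

```text
time_s: 28.55
tool_pos: [0.532, 0.0479, 0.1648]
tool_rot: [180.0, -0.2, 84.9]
force: [0.2, 2.0, -1.0]
grip_width: 0.0672
grasp_force: 25.0
time_s: 28.97
tool_pos: [0.5339, 0.0366, 0.1269]
tool_rot: [-179.8, -0.0, 84.1]
force: [0.4, 0.5, -0.7]
grip_width: 0.0674
grasp_force: 25.0
shift [0.002  0.     0.0134] rows 1.0 turn(yaw) -0.09 -> tool z turn 0.09 rows 1.0 q7 -19.4
```

```bash
python3 -m handwheel '0.0015 0 0.003 0 0.06;0.0015 0 0.006 0 0.06;0.0015 0 0.009 0 0.06;0.0015 0 0.012 0 0.06;0.0015 0 0.0125 0 0.06;0.0015 0 0.0125 0 0.06;0.0015 0 0.0125 0 0.06'
python3 -c "
from h import *
go(.5341,.0386,.1135,84)"
```

```text
time_s: 29.55
tool_pos: [0.5347, 0.0391, 0.1156]
tool_rot: [180.0, 0.0, 84.2]
force: [-0.1, 0.1, -1.1]
grip_width: 0.0676
grasp_force: 25.0
shift [-0.0006 -0.0006  0.0021] rows 1.0 turn(yaw) -0.18 -> tool z turn 0.18 rows 1.0 q7 -20.1
```

```bash
python3 -m handwheel '-0.0006 -0.0006 0.001 0 0.06;-0.0006 -0.0006 0.002 0 0.06;-0.0006 -0.0006 0.002 0 0.06;-0.0006 -0.0006 0.002 0 0.06'
python3 -c "
from h import *
go(.5341,.0386,.1135,84)"
```

```text
time_s: 29.88
tool_pos: [0.534, 0.0385, 0.1135]
tool_rot: [-180.0, 0.0, 84.2]
force: [-0.1, -0.1, -1.5]
grip_width: 0.067
grasp_force: 25.0
shift [0.0001 0.0001 0.    ] rows 1.0 turn(yaw) -0.18 -> tool z turn 0.18 rows 1.0 q7 -20.1
```

```bash
python3 -m handwheel '0 0 0 0 0.08;0 0 0 0 0.08;0 0 0 0 0.087;0 0 0 0 0.087;0 0 0 0 0.087;0 0 0 0 0.087'
python3 -m handwheel '0 0 -0.03 0 0.087;0 0 -0.06 0 0.087;0 0 -0.09 0 0.087;-0.04 0 -0.1 0 0.087;-0.08 0 -0.1 0 0.087;-0.12 0 -0.1 0 0.087;-0.12 0 -0.1 0 0.087;-0.12 0 -0.1 0 0.087'
python3 -m handwheel '-0.06 0 -0.04 0 0.087;-0.06 0 -0.04 0 0.087;-0.06 0 -0.04 0 0.087;-0.06 0 -0.04 0 0.087;-0.06 0 -0.04 0 0.087'
python3 - <<'E'
from ring import *
c=look("w13"); s=read_camera("side"); t=read_camera("top")
a=cv2.resize(c["color"],(400,300)); b=cv2.resize(s["color"][130:235,250:390],(400,300)); d=cv2.resize(t["color"][180:330,150:350],(400,300)); e=cv2.resize(t["color"][180:330,320:520],(400,300))
cv2.imwrite("pics/fin.png",np.vstack([np.hstack([a,b]),np.hstack([d,e])]))
for X in((.5341,.0386,.106),(.5751,.2462,.106)):
    p=proj(c,X); print(np.round(p,1))
    e,n=edge(c,*p,20,70,1); print(np.round(e[0]+e[1],2),n,ray(c,*e[0],.106).round(4),ray(c,*e[0],.076).round(4))
E
```

```text
time_s: 30.38
tool_pos: [0.5341, 0.0386, 0.1136]
tool_rot: [180.0, 0.0, 84.2]
force: [0.1, -0.2, -0.3]
grip_width: 0.0863
grasp_force: 0.0
time_s: 31.05
tool_pos: [0.5214, -0.0841, 0.2134]
tool_rot: [-180.0, 0.0, 83.8]
force: [0.2, 0.9, 0.2]
grip_width: 0.0871
grasp_force: 0.0
time_s: 31.47
tool_pos: [0.516, -0.1386, 0.2532]
tool_rot: [-180.0, -0.1, 84.3]
force: [0.3, 0.2, -0.9]
grip_width: 0.0868
grasp_force: 0.0
[327.5 -32.1]
[327.55 -22.53  47.1   58.78] 58 [0.5336 0.0331 0.106 ] [0.5345 0.0431 0.076 ]
[ 366.2 -507.7]
[ 366.19 -507.69   40.     40.  ] 90 [0.5751 0.2462 0.106 ] [0.5803 0.2779 0.076 ]
```

View pics/fin.png

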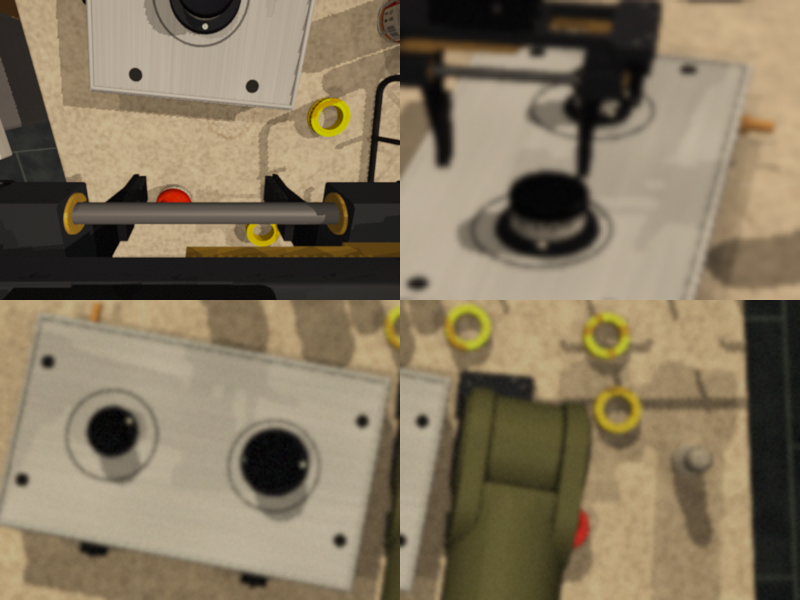

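In the side view, the large cap sits level on its crown. The top view shows both burners covered by their own caps, with the timer, shaker and yellow rings untouched. I'm handing it in.

```bash
python3 -c "
from h import *
print(env.sign_off())"
```

```text
the job is handed in; nothing more can be done
None
```

I put both burners back together, each crown on its own seat with the matching cap on top, and handed the job in at about 32 s on the clock. The last checks showed every part seated and level and the egg timer and shaker unmoved, but the hand-in returned no verdict.

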